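# Slide the stray card-file box back into its row

### The job

One of the four card-file boxes has been left out on the desk: push the boxes in the rack apart to make room beside the middle one, and slide the stray box along the desk, without lifting it, into that space until it is fully home against the rear rail. All four boxes must end up side by side in the rack, straight and flush, with the stray one not at either end of the row. Leave the other things on the desk where they are.

Things in the scene. Friction and masses are not known exactly. Their poses are not given: they have to be found in the camera images.
- rack: Low dark steel rack fixed to the desk, no floor, open towards the robot: two end plates (4 thick, 60 high, inner faces at y = +199 and -199) and a rear rail (48 high, front face at x = +67). Origin: on the desk, middle of the row; x from open front to rail, y to the left end plate. A box home against the rail has its centre at x = +2, front at x = -63; four boxes fill 384 of the 398
- box_left_center (a point): Standing in the rack at its left (+y) end, a few mm off the end plate: card-file box: dark grey base, smoky see-through lid over cards, label holder and latch on its front; 130 long (x) x 96 wide (y) x 70 high, about 0.4 kg, solid to push. Point: its centre, 35 above the desk; x axis along its length from the label (front) end to the back, z up
- box_mid_center (a point): Standing in the rack between the left and right boxes, nearer to one of them, so that one gap is wider than the other: the same kind of box (130 x 96 x 70). Point: its centre, axes as box_left. The wider gap is 43 to 82 at the start: too narrow for a box
- box_right_center (a point): Standing in the rack at its right (-y) end, a few mm off the end plate: the same kind of box (130 x 96 x 70). Point: its centre, axes as box_left
- stray_box_center (a point): The one card-file box that is out of the rack: on the desk between robot and rack, to the left or to the right, its label end roughly towards the robot, turned up to 25 degrees: the same kind of box (130 x 96 x 70), solid to push on all sides. Point: its centre, axes as box_left
- tape_dispenser_center (a point): Black desk tape dispenser, 150 (x) x 62 x 76 high, on the desk in front of the rack, on the side where the stray box is not; point 35 above the desk
- stapler_center (a point): Black stapler, 145 (x) x 36 x 54 high, near the robot on the right; point 26 above the desk
- hole_punch_center (a point): Two-hole punch, 105 (x) x 120 x 64 high, on the desk to the right; point 30 above the desk
- calculator_center (a point): Grey calculator, 150 (x) x 100 x 26 high, near the robot on the left; point 10 above the desk
- mug_center (a point): White mug, 80 across, 92 high, handle on its +y side, on the desk to the left; point at half height
- water_bottle_center (a point): Water bottle, 64 across, 200 high, by the right end of the rack; point at half height
- pen_pot_center (a point): Pen pot, 80 across, 95 high (pens to 175), by the left end of the rack; point 47 above the desk
There are look-alikes about, which are no part of the job. Leave any orange or pink look-alike of the part that bears stray_box_center alone.

How it is judged:
By the outcome, as a careful person would: the job done as asked, in the order asked, and still so for the second after the job is handed in, with the robot touching nothing.
It also fails if it takes over 72 s, if anything falls off the work surface, if the arm or the gripper's body presses on something with over 40 N, if the wrist force passes 120 N, or if a joint passes its speed limit or range.

### The arm

A 6-joint arm with a two-finger parallel gripper is mounted at the origin on the work surface. World frame = base frame: x ahead of the robot, y to its left, z up, the work surface at z = 0. Lengths are in m, angles in rad, forces in N, time in s.
With the tool pointing down it reaches from about 0.3 to 0.775 m from the base axis. Payload 14.6 kg.
Tool frame: the origin (TCP) lies at the centre of the arm's flange, where the gripper is bolted on; the fingertips stand 199 mm ahead of it and the grasp point (between the pads) lies ctrl.tcp_to_grasp ahead of it (ctrl.tcp_to_grasp is the distance from the TCP to the grasp point, in m); z points along the fingers, y is the line along which they close (so a half turn about z gives the same grasp; the last joint's range is limited). The gripper opens to 94 mm and grips with 3 to 60 N. Pads are 16 mm wide; open, the fingers measure 119 mm over their backs; the gripper's body (75 mm by 177 mm) begins 78 mm behind the grasp point.
Start: joints at [1.065, 0.3, 1.521, -0, 1.321, -0.067], TCP at [0.234, 0.498, 0.405] pointing down, gripper open.
Joint ranges: [-3.03, 3.03], [-0.79, 2.21], [0.23, 2.52], [-1.04, 4.18], [0, 3.07], [-2.55, 2.55]. Speed limits (rad/s): [2.22, 2.22, 2.57, 3.14, 3.14, 3.14].

### API

Orientations are given as [roll, pitch, yaw] about the fixed x, y, z axes, in that order (R = Rz(yaw) Ry(pitch) Rx(roll)).
In Python, from station import ctrl gives the robot as it stands. The module is installed in compiled form; this text tells all that it offers.
- The arm moves only by the shell command python3 -m jog 'ROWS' [OPENING] [FORCE]. ROWS is JSON, a list of rows, each a list of 6 numbers: the shift along the tool's x, y, z in cm, then the turn, a rotation vector about the tool's x, y, z in rad. In form: [[tx, ty, tz, ax, ay, az], ...]. A call has 1 to 8 rows; each row is the pose to reach, as a shift and turn from the pose commanded when the call began, along the tool's axes at that moment; what a row does not reach only later rows make up. A row lasts 1/10 s, in which the tool goes at most 50 mm and 8.59 degrees, less where a joint would pass 70% of its speed; a pose out of reach is approached as far as the arm can. A call with a gripper value outside its range is refused whole. OPENING is the opening in per cent of the stroke, from 0 (shut) to 100 (fully open), set as the call begins (- or left out, the last holds). The fingers move at their own pace and stop on an object; FORCE is the grip in N (left out, the last holds). Time passes only in rows, so rows that repeat a pose let the fingers close. It gives the time, the measured TCP pose, the force, the opening and the grip force at its end, in the units of the state.
- ctrl.get_obs(): the state, without advancing time (a new reading comes with each control period).
- ctrl.camera(name): name is "scene" or "top" or "wrist"; returns a dict with "img" (384x512x3 uint8, blue, green, red), "intrinsics" (3x3 intrinsics, pixels), "R" (3x3) and "t" (3): a world point X has camera coordinates R X + t. Camera axes: x right, y down, z forward; pixel columns grow to the right and rows downward; lengths in m; the calibration is good to about 2 mm. A picture is of the moment at which its call begins. There is no depth.
- ctrl.hand_in(): hands the job in; it is judged then, once.
The state is a dict: "time_s": time; "qpos": joint angles; "joint_vel": joint speeds; "tau": joint torques, N m; "ee_pos": TCP position; "eef_rot": TCP orientation; "force": force on the tool from outside, world axes, zero at the start; "moment": the same for the moment, N m; "grip_width": finger opening in m; "grip_force": force on a finger pad.
Only numpy, scipy, OpenCV 4.12 (cv2) and the standard library are available. Lean on these libraries where they do the work, as an engineer would, in place of code of your own. Each camera call takes 0.05 s, during which the arm holds its last target. There are 200 camera calls.

## Working session

There is one attempt and no reset: what is moved stays moved. The work goes in short steps, Python scripts to look and compute and a shell command to move; the robot and the scene stay as the last step left them, time stands still between calls to the robot, and variables do not carry over. Pictures are saved under pics/ and viewed, at most 10 in all, crops included, and the job is handed in when it is done.

```bash
mkdir -p pics
cat > h.py <<'E'
import numpy as np,cv2
from station import ctrl
def shot(n,f=None):
    c=ctrl.camera(n)
    if f: cv2.imwrite('pics/'+f+'.png',c['img'])
    return c
def ray(c,u,v,z):
    K,R,t=np.array(c['intrinsics']),np.array(c['R']),np.array(c['t']).ravel()
    d=R.T@np.linalg.solve(K,[u,v,1.]);o=-R.T@t
    return (o+d*(z-o[2])/d[2])
def px(c,X):
    K,R,t=np.array(c['intrinsics']),np.array(c['R']),np.array(c['t']).ravel()
    p=K@(R@np.array(X)+t);return p[:2]/p[2]
E
python3 - <<'E'
from h import *
import pickle
d={n:shot(n,n+'0') for n in('scene','top')}
pickle.dump(d,open('d0.pkl','wb'))
for n in d: print(n,-np.array(d[n]['R']).T@np.array(d[n]['t']).ravel())
o=ctrl.get_obs();print(o['time_s'],o['ee_pos'],o['eef_rot'],ctrl.tcp_to_grasp,o['force'],o['grip_width'])
a=cv2.imread('pics/top0.png');cv2.imwrite('pics/top0b.png',cv2.resize(a,(800,600),interpolation=2))
E
```

```text
scene [1.01211672 0.83027536 1.13308507]
top [ 0.32421403 -0.0160559   1.50047057]
0.1 [0.23365099 0.49786576 0.40416085] [-3.14056517e+00 -6.50895982e-05  2.70279530e+00] 0.1804 [0.22314605 0.19864008 0.33330766] 0.09417414517653241
```

View pics/top0b.png

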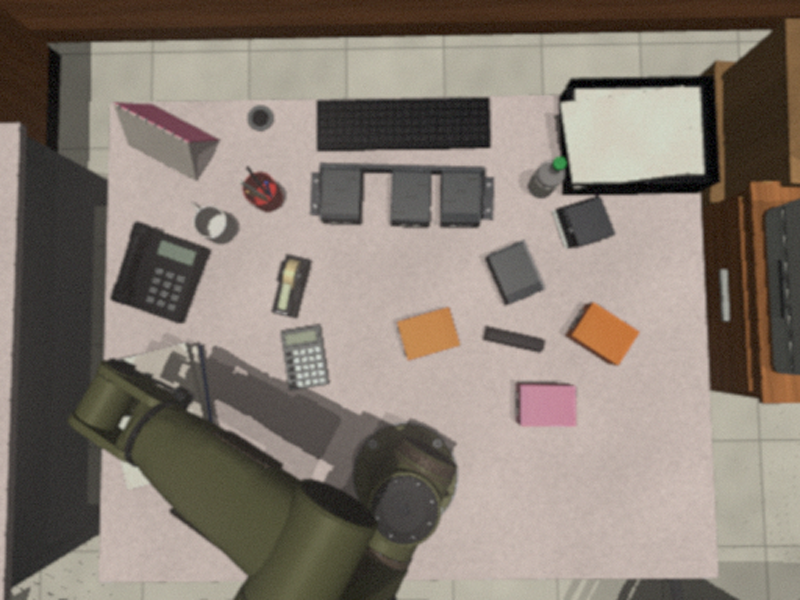

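View pics/scene0.png

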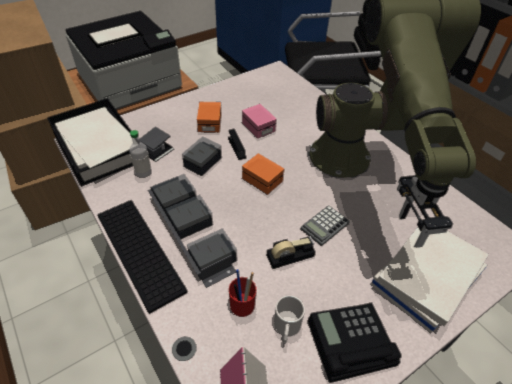

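Candidates for the stray box in the top view (800x600): dark grey box (515,272). Look-alikes: orange (428,333) and (603,333), pink (547,405), and the dark hole punch (585,222). I choose (515,272) and check it in a crop.

Run:
```python
from h import *
import pickle
d=pickle.load(open('d0.pkl','rb'));c=d['top'];a=c['img']
crop=a[95:225,190:400]; cv2.imwrite('pics/crop0.png',cv2.resize(crop,None,fx=3.8,fy=3.8,interpolation=2))
hsv=cv2.cvtColor(a,cv2.COLOR_BGR2HSV)
m=((hsv[...,2]<110)&(hsv[...,1]<80)).astype(np.uint8)
n,l,s,_=cv2.connectedComponentsWithStats(m)
for i in range(1,n):
    x,y,w,h,A=s[i]
    if A>150 and 90<y<240 and 150<x<420:
        cn=max(cv2.findContours((l==i).astype(np.uint8),0,1)[0],key=cv2.contourArea)
        r=cv2.minAreaRect(cn);print(s[i],r,ray(c,*r[0],.035).round(3))
print(a[140,200:320].mean(1).round().astype(int))
for X in [(0.3,0,0),(0.6,0,0),(.6,.2,0)]:print(px(c,X))
```

```text
[ 199  105  117   41 3451] ((257.0946350097656, 125.21487426757812), (115.7638168334961, 39.41267776489258), 1.432096242904663) [ 0.684 -0.003  0.035]
[338 109  18  18 156] ((345.2871398925781, 118.8713150024414), (15.619864463806152, 13.64979076385498), 39.289405822753906) [ 0.704 -0.343  0.035]
[311 155  36  40 882] ((328.22784423828125, 174.30657958984375), (34.184120178222656, 26.39678192138672), 66.37062072753906) [ 0.49  -0.272  0.035]
[174 163  25  40 405] ((185.42947387695312, 182.5145263671875), (18.358463287353516, 37.87641143798828), 14.931418418884277) [0.466 0.273 0.035]
[310 209  38  16 324] ((328.39410400390625, 216.97647094726562), (38.505149841308594, 8.460287094116211), 12.52880859375) [ 0.328 -0.269  0.035]
[182 185 184 168 146 107  70  60  60  58  66  60  64  62  63  66  65  66
  63  68  65  67  66  62  65  63  65  67  66  57  64  96 148 175 181 181
 180 177 180 182 183 183 183 182 185 183 183 169 155 131  98  81  82  78
  77  81  84  87  81  86  82  83  88  89  87  89  90  89  90  89  89  93
  89  86  91 104 142 164 163 156 157 123  85  77  77  77  77  75  78  81
  75  73  73  80  75  75  77  73  71  73  75  75  71  76  72  75  83  97
 114 129 133 134 131 119 113 141 172 181 184 180]
[257.48587576 225.02190806]
[256.59718268 148.39859855]
[205.78679936 149.0884818 ]
```

View pics/crop0.png

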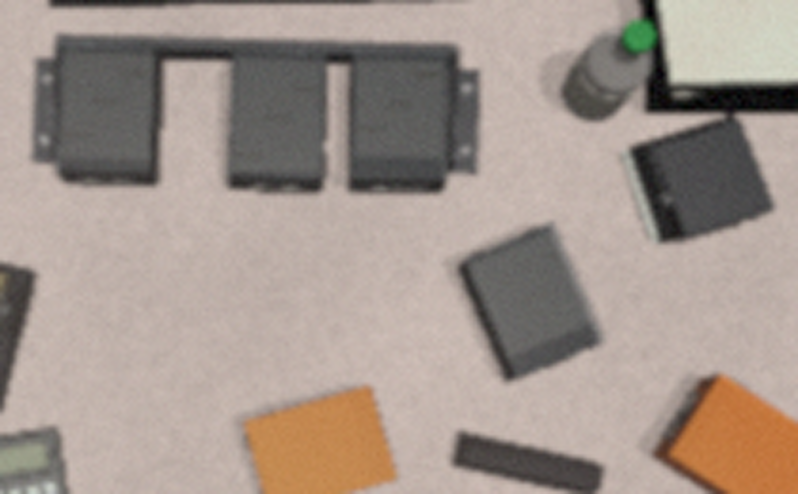

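The crop shows the stray as a dark grey box with its corners at about (462,263), (552,228), (600,343) and (510,378). It is turned about +22°. The rack gap between left and mid spans about x=160 to 230. I'll move over the rack for a closer view.

```bash
python3 -m jog '[[-32,-20.5,0,0,0,-0.439],[-32,-20.5,0,0,0,-0.439],[-32,-20.5,0,0,0,-0.439],[-32,-20.5,0,0,0,-0.439],[-32,-20.5,0,0,0,-0.439],[-32,-20.5,0,0,0,-0.439],[-32,-20.5,0,0,0,-0.439],[-32,-20.5,0,0,0,-0.439]]' 0 30; python3 -m jog '[[-8.5,-14,-3,0,0,0],[-8.5,-14,-3,0,0,0],[-8.5,-14,-3,0,0,0],[-8.5,-14,-3,0,0,0],[-8.5,-14,-3,0,0,0]]'
python3 - <<'E'
from h import *
import pickle
c=shot('wrist');pickle.dump(c,open('w1.pkl','wb'));cv2.imwrite('pics/w1.png',cv2.resize(c['img'],(800,600),interpolation=2))
o=ctrl.get_obs();print(o['time_s'],o['ee_pos'],o['eef_rot'],o['grip_width'],-np.array(c['R']).T@np.array(c['t']).ravel())
E
```

```text
time_s: 0.9
ee_pos: [0.437, 0.1741, 0.4046]
eef_rot: [-3.141, -0.0, 3.141]
force: [0.5, 0.8, -0.1]
grip_width: 0.0334
grip_force: 0.0
time_s: 1.4
ee_pos: [0.5219, 0.0348, 0.4344]
eef_rot: [-3.142, -0.0, 3.139]
force: [0.6, 1.3, -0.2]
grip_width: 0.0002
grip_force: 0.0
1.45 [0.52132438 0.03616811 0.43408887] [ 3.14138738e+00 -9.89921357e-04  3.14036908e+00] -1.0920171750600054e-05 [0.44367331 0.03416456 0.4146883 ]
```

View pics/w1.png

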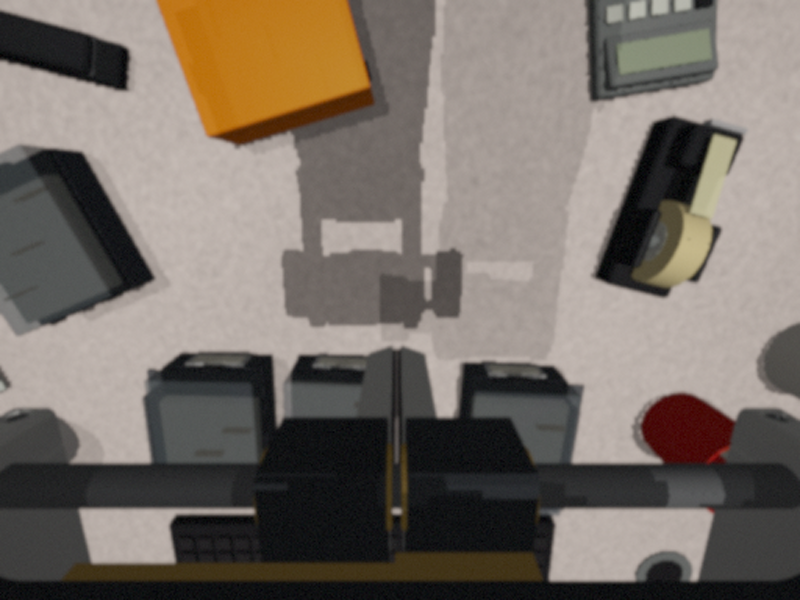

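The wrist view shows the box fronts: right box bottom edge (180–273,354), mid from (292,356), left (462–545,365). The stray is at left, with its bottom-left-side edge (in its own frame) running from (80,152) to (152,278). The orange box corner nearest is at (372,100).

Run:
```python
from h import *
import pickle
c=pickle.load(open('w1.pkl','rb'));a=c['img'];s=.64
P={'R_fr':(180,354,0),'R_fl':(273,355,0),'M_fr':(292,356,0),'L_fr':(462,363,0),'L_fl':(545,366,0),'L_topR':(474,390,.07),'L_topL':(580,388,.07),'R_topL':(258,383,.07),'R_topR':(150,380,.07),
'S_frontL_bot':(82,152,0),'S_backL_bot':(152,278,0),'S_backR_bot':(20,333,0),'S_backL_top':(130,290,.07),'O_backL':(372,100,0),'O_backL_t':(372,90,.07),'O_backR_b':(240,145,0)}
for k,(u,v,z) in P.items(): print(k,ray(c,u*s,v*s,z).round(3)[:2])
d=pickle.load(open('d0.pkl','rb'))['top']
print('top: stray corners z.07')
for x,y in [(462,263),(552,228),(600,343),(510,378)]: print(ray(d,190+x/3.8,95+y/3.8,.07).round(3)[:2])
for x,y,z in [(62,45,.07),(62,178,.07),(157,182,.0),(230,180,0),(325,184,.0),(350,184,0),(447,184,.07),(58,38,.048),(457,47,.048),(163,59,0),(228,61,0)]: print((x,y),ray(d,190+x/3.8,95+y/3.8,z).round(3)[:2])
```

```text
R_fr [ 0.612 -0.192]
R_fl [ 0.613 -0.095]
M_fr [ 0.614 -0.075]
L_fr [0.623 0.103]
L_fl [0.626 0.19 ]
L_topR [0.618 0.103]
L_topL [0.617 0.197]
R_topL [ 0.611 -0.088]
R_topR [ 0.608 -0.183]
S_frontL_bot [ 0.413 -0.254]
S_backL_bot [ 0.531 -0.208]
S_backR_bot [ 0.588 -0.353]
S_backL_top [ 0.526 -0.187]
O_backL [0.37  0.013]
O_backL_t [0.375 0.017]
O_backR_b [ 0.407 -0.108]
top: stray corners z.07
[ 0.525 -0.205]
[ 0.558 -0.294]
[ 0.444 -0.338]
[ 0.411 -0.249]
(62, 45) [0.749 0.188]
(62, 178) [0.615 0.188]
(157, 182) [0.623 0.099]
(230, 180) [0.624 0.024]
(325, 184) [ 0.619 -0.075]
(350, 184) [ 0.618 -0.1  ]
(447, 184) [ 0.603 -0.192]
(58, 38) [0.762 0.195]
(457, 47) [ 0.747 -0.208]
(163, 59) [0.753 0.092]
(228, 61) [0.75  0.024]
```

```bash
python3 -m jog '[[-16.1,2.6,0,0,0,0.034],[-16.1,2.6,0,0,0,0.034],[-16.1,2.6,0,0,0,0.034],[-16.1,2.6,0,0,0,0.034],[-16.1,2.6,10,0,0,0.034],[-16.1,2.6,10,0,0,0.034],[-16.1,2.6,10,0,0,0.034]]'
python3 - <<'E'
from h import *
import pickle
c=shot('wrist');pickle.dump(c,open('w2.pkl','wb'));cv2.imwrite('pics/w2.png',cv2.resize(c['img'],(800,600),interpolation=2))
o=ctrl.get_obs();print(o['time_s'],o['ee_pos'],o['eef_rot'],o['force'])
E
```

```text
time_s: 2.15
ee_pos: [0.681, 0.0643, 0.3271]
eef_rot: [-3.141, -0.013, 3.11]
force: [-0.1, -0.1, 0.4]
grip_width: 0.0005
grip_force: 0.0
2.2 [0.68164616 0.06407781 0.33224918] [-3.14128638 -0.00621746  3.10943584] [1.55280922 0.33943262 1.42160548]
```

View pics/w2.png

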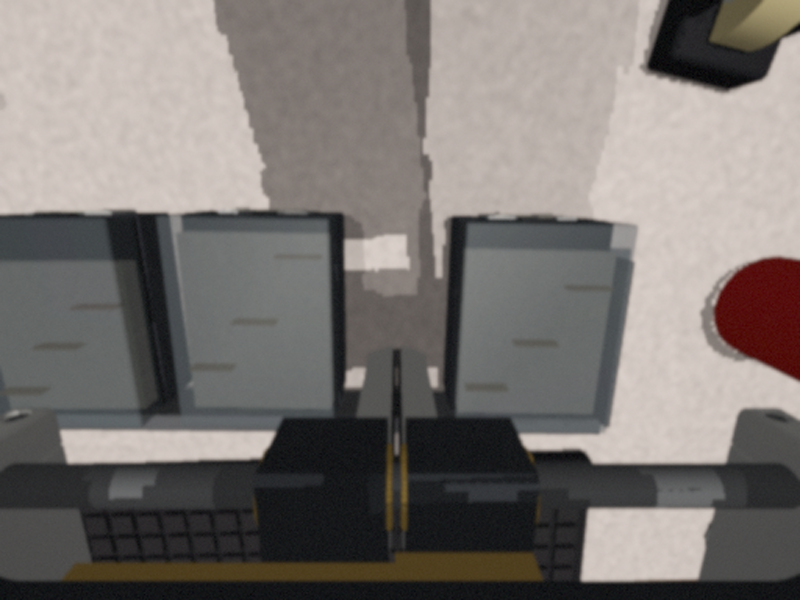

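The fingertips are over the middle of the gap: gap edges at x=345 and 445, fingers at 395. I'll lower and push the mid box right in steps.

```bash
python3 -m jog '[[0,0,5,0,0,0],[0,0,9,0,0,0],[0,0,12.2,0,0,0],[0,0,12.2,0,0,0],[0,-1,12.2,0,0,0],[0,-2,12.2,0,0,0],[0,-2.7,12.2,0,0,0]]'; python3 -m jog '[[0,-0.7,0,0,0,0],[0,-1.4,0,0,0,0],[0,-2.0,0,0,0,0],[0,-2.0,0,0,0,0]]'
python3 - <<'E'
from h import *
import pickle
c=shot('wrist');pickle.dump(c,open('w3.pkl','wb'));cv2.imwrite('pics/w3.png',cv2.resize(c['img'],(800,600),interpolation=2))
o=ctrl.get_obs();print(o['time_s'],o['ee_pos'],o['eef_rot'],o['force'])
E
```

```text
time_s: 2.9
ee_pos: [0.6819, 0.0345, 0.2159]
eef_rot: [3.141, 0.004, 3.107]
force: [1.1, 6.1, 5.0]
grip_width: 0.0001
grip_force: 2.9
time_s: 3.3
ee_pos: [0.681, 0.0145, 0.2145]
eef_rot: [3.141, 0.003, 3.107]
force: [1.0, 0.6, -0.6]
grip_width: 0.0004
grip_force: 0.0
3.35 [0.68087831 0.01473154 0.21399913] [-3.14144724e+00  1.69948169e-03  3.10703321e+00] [ 0.14601148 -0.31076575  0.52515214]
```

View pics/w3.png

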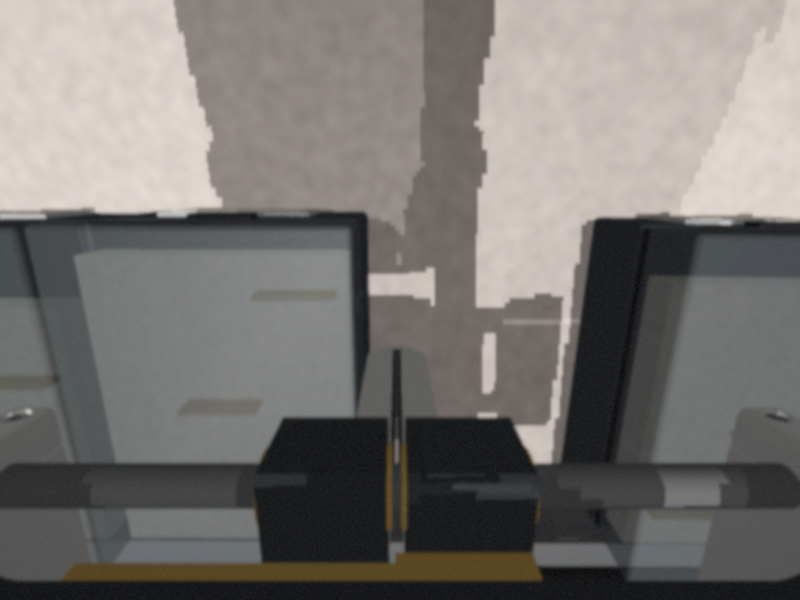

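Mid's left face is at x=370 (bottom), touching the fingers, and the left box face is at about x=590. It needs a few mm more each way.

```bash
python3 -m jog '[[0,-0.2,0,0,0,0],[0,-0.4,0,0,0,0]]' | egrep 'ee_pos|^force'; python3 -m jog '[[0,-0.1,0,0,0,0],[0,-0.2,0,0,0,0]]'| egrep 'ee_pos|^force'; python3 -m jog '[[0,-0.1,0,0,0,0]]'| egrep 'ee_pos|^force'
```

```text
ee_pos: [0.6807, 0.012, 0.2135]
force: [-0.3, 9.2, 5.1]
ee_pos: [0.6807, 0.0102, 0.2135]
force: [-0.2, 8.6, 4.7]
ee_pos: [0.6806, 0.0093, 0.2135]
force: [0.4, 8.8, 4.6]
```

```bash
python3 -m jog '[[0,-0.1,0,0,0,0]]'| egrep 'ee_pos|^force';python3 -m jog '[[0,-0.1,0,0,0,0]]'| egrep 'ee_pos|^force'; python3 -m jog '[[0,1,0,0,0,0],[0,4,0,0,0,0],[0,6.5,0,0,0,0],[0,7.5,0,0,0,0],[0,7.7,0,0,0,0]]'| egrep 'ee_pos|^force'; python3 -m jog '[[0,0.1,0,0,0,0],[0,0.2,0,0,0,0]]'| egrep 'ee_pos|^force'
```

```text
ee_pos: [0.6806, 0.0083, 0.2135]
force: [-0.5, 7.7, 4.5]
ee_pos: [0.6806, 0.0073, 0.2135]
force: [1.4, 9.3, 5.1]
ee_pos: [0.6829, 0.0845, 0.2125]
force: [0.7, -0.2, 0.1]
ee_pos: [0.6831, 0.0844, 0.2126]
force: [0.2, 0.3, 0.1]
```

```bash
for i in 1; do python3 -m jog '[[0,0.2,0,0,0,0]]'| egrep 'ee_pos|^force'; python3 -m jog '[[0,0.2,0,0,0,0]]'| egrep 'ee_pos|^force';python3 -m jog '[[0,0.1,0,0,0,0]]'| egrep 'ee_pos|^force'; done
python3 - <<'E'
from h import *
c=shot('wrist');cv2.imwrite('pics/w4.png',cv2.resize(c['img'],(800,600),interpolation=2))
s=.64
for u,v in[(575,218),(595,218),(200,212)]:print(ray(c,u*s,v*s,0))
E
```

```text
ee_pos: [0.6832, 0.0865, 0.2127]
force: [0.2, 0.4, -0.1]
ee_pos: [0.6833, 0.0889, 0.2127]
force: [0.6, -2.4, 0.9]
ee_pos: [0.6833, 0.0901, 0.2127]
force: [0.3, -3.3, -0.2]
[0.62159423 0.17086878 0.        ]
[0.62190357 0.17975486 0.        ]
[0.61319388 0.00463013 0.        ]
```

View pics/w4.png

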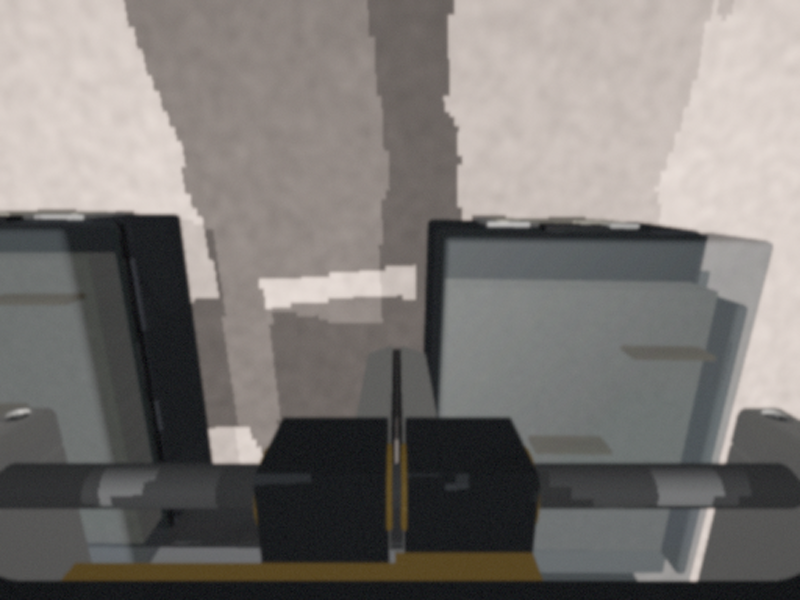

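Run:
```python
from h import *
c=shot('wrist');s=.64
for u,v in[(180,217),(208,455),(430,222),(425,340)]:print(ray(c,u*s,v*s,0).round(4))
```

```text
[ 0.6151 -0.0044  0.    ]
[ 0.7367 -0.0106  0.    ]
[0.6211 0.1066 0.    ]
[0.6769 0.1034 0.    ]
```

Slot is about 110 mm wide, from y=-0.008 to +0.103, with its axis yaw about -2.3°. Now I'll go around to the right side of the stray, with the finger line parallel to the slot axis.

```bash
python3 -m jog '[[0,0,-5,0,0,0],[0,0,-10,0,0,0],[0,0,-13.7,0,0,0],[10,-25,-13.7,0,0,0.8],[10,-25,-13.7,0,0,0.8],[10,-25,-13.7,0,0,0.8],[10,-25,-13.7,0,0,0.8],[10,-25,-13.7,0,0,0.8]]' 80 >/dev/null; python3 -m jog '[[0,0,0,0,0,0.05]]'; python3 -c "
from h import *;o=ctrl.get_obs();print(o['ee_pos'],o['eef_rot'])"
```

```text
time_s: 6.05
ee_pos: [0.5806, -0.143, 0.35]
eef_rot: [-3.141, 0.0, 2.297]
force: [-0.0, 0.5, -0.0]
grip_width: 0.069
grip_force: 0.0
[ 0.58064054 -0.14302065  0.34995295] [-3.14124274e+00  3.85538664e-04  2.29714857e+00]
```

```bash
python3 -m jog '[[-11.4,-22,0,0,0,0.76],[-11.4,-22,0,0,0,0.76],[-11.4,-22,0,0,0,0.76],[-11.4,-22,0,0,0,0.76],[-11.4,-22,0,0,0,0.76],[-11.4,-22,0,0,0,0.76],[-11.4,-22,0,0,0,0.76]]'
python3 - <<'E'
from h import *
c=shot('wrist');cv2.imwrite('pics/w5.png',cv2.resize(c['img'],(800,600),interpolation=2))
o=ctrl.get_obs();print(o['ee_pos'],o['eef_rot'])
for X in [(.444,-.338,.07),(.411,-.249,.07),(.558,-.294,.07)]:print(px(c,X)/.64)
E
```

```text
time_s: 6.75
ee_pos: [0.4959, -0.3713, 0.3494]
eef_rot: [-3.142, -0.0, 1.547]
force: [1.2, 0.6, -0.6]
grip_width: 0.0755
grip_force: 0.0
[ 0.49643111 -0.37034412  0.34953332] [ 3.14157299e+00 -4.45983177e-04  1.54900668e+00]
[310.51624253 262.57964474]
[239.26641361 106.79751663]
[498.81035042 183.57965981]
```

View pics/w5.png

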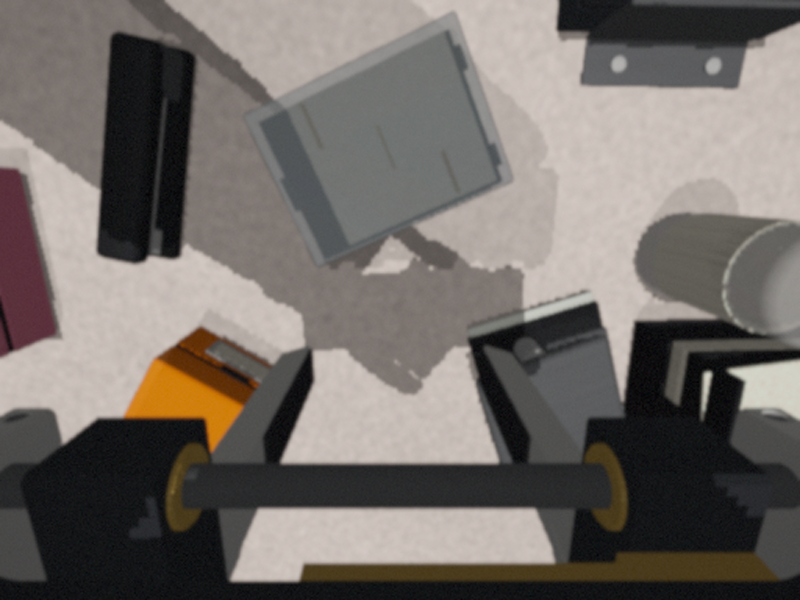

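The stray's corners are at (247,115), (320,265), (510,180) and (455,12). The hole punch edge runs (470,325)–(595,292) and the orange box is at (200,330). I'll check that the finger landing spots are clear.

Run:
```python
from h import *
c=shot('wrist');s=.64
for n,u,v,z in[('punch',470,325,.0),('punch',470,325,.05),('punch',595,292,.03),('orangeR',200,330,.07),('orangeR',275,365,.03),('boxfr',320,265,.07),('boxbr',512,180,.07),('boxfl',247,115,.07),('boxbl',455,12,.07)]:print(n,z,ray(c,u*s,v*s,z).round(3))
for y in(-.36,-.38):
  for x in(.43,.46,.52,.55): print((x,y),(px(c,(x,y,.012))/s).round())
```

```text
punch 0.0 [ 0.556 -0.403  0.   ]
punch 0.05 [ 0.547 -0.387  0.05 ]
punch 0.03 [ 0.64 -0.37  0.03]
orangeR 0.07 [ 0.37  -0.379  0.07 ]
orangeR 0.03 [ 0.403 -0.422  0.03 ]
boxfr 0.07 [ 0.45  -0.339  0.07 ]
boxbr 0.07 [ 0.566 -0.291  0.07 ]
boxfl 0.07 [ 0.415 -0.253  0.07 ]
boxbl 0.07 [ 0.531 -0.205  0.07 ]
(0.43, -0.36) [309. 279.]
(0.46, -0.36) [348. 279.]
(0.52, -0.36) [427. 277.]
(0.55, -0.36) [466. 276.]
(0.43, -0.38) [311. 305.]
(0.46, -0.38) [349. 304.]
(0.52, -0.38) [427. 302.]
(0.55, -0.38) [466. 301.]
```

```bash
python3 -m jog '[[0.4,-0.65,0,0,0,0.018],[0.4,-0.65,5,0,0,0.018],[0.4,-0.65,10,0,0,0.018],[0.4,-0.65,13.7,0,0,0.018],[0.4,-0.65,13.7,0,0,0.018]]'|egrep 'ee_pos|rot|^force'; python3 -m jog '[[1,0,0,0,0,0],[2,0,0,0,0,0],[3,0,0,0,0,0],[4,0,0,0,0,0],[5,0,0,0,0,0],[6,0,0,0,0,0],[7,0,0,0,0,0]]'|egrep 'ee_pos|rot|^force'
python3 - <<'E'
from h import *
c=shot('top');cv2.imwrite('pics/t6.png',cv2.resize(c['img'][95:225,190:400],None,fx=3.8,fy=3.8,interpolation=2))
E
```

```text
ee_pos: [0.4892, -0.3647, 0.2081]
eef_rot: [-3.135, -0.005, 1.531]
force: [0.1, 0.4, 0.6]
ee_pos: [0.4928, -0.2958, 0.2128]
eef_rot: [3.142, 0.0, 1.53]
force: [-2.8, -2.9, 2.4]
```

View pics/t6.png

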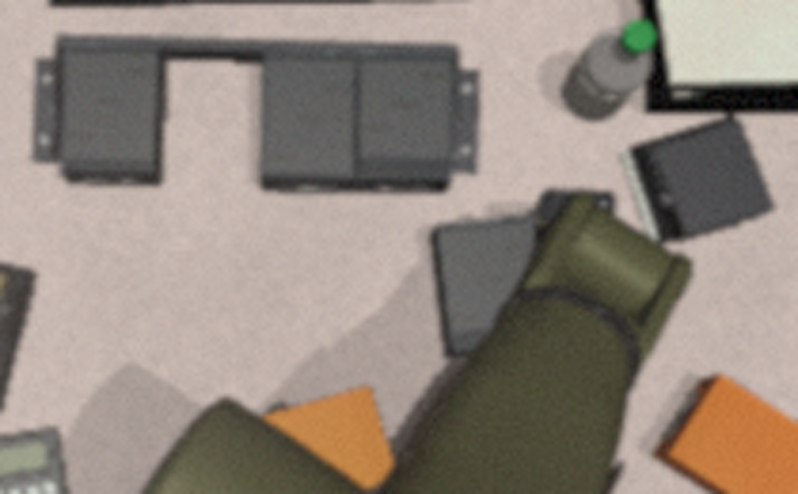

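Mid and right are together, and the slot is open (crop x 160–262). The stray's left edge runs (435,228)–(450,355), so it has turned to about 8° and is clear of the orange box. I'll keep pushing and measure its far edge with the wrist camera.

```bash
cat >> h.py <<'E'
def lead(c,vmax=230):
    g=cv2.GaussianBlur(cv2.cvtColor(c['img'],cv2.COLOR_BGR2GRAY),(3,3),0)
    P=[]
    for u in range(20,500,6):
        r=np.where(g[:vmax,u]<60)[0]
        if len(r) and r[0]>3: P.append((u,r[0]))
    return np.array(P)
E
python3 -m jog '[[1.5,0,0,0,0,0],[3.5,0,0,0,0,0],[5.5,0,0,0,0,0],[7.5,0,0,0,0,0],[9.5,0,0,0,0,0],[11.5,0,0,0,0,0],[13,0,0,0,0,0],[14,0,0,0,0,0]]'|egrep 'ee_pos|rot|^force'
python3 - <<'E'
from h import *
c=shot('wrist','w7');P=lead(c)
print(len(P),P[::4].tolist())
Q=np.array([ray(c,u,v,0)[:2] for u,v in P]);print(Q[::4].round(3).tolist())
E
```

```text
ee_pos: [0.4985, -0.1554, 0.2125]
eef_rot: [-3.141, -0.0, 1.53]
force: [-0.4, -1.9, -1.4]
15 [[20, 39], [44, 88], [68, 137], [428, 38]]
[[0.356, -0.023], [0.364, -0.053], [0.373, -0.085], [0.614, -0.033]]
```

Run:
```python
from h import *
g=cv2.cvtColor(cv2.imread('pics/w7.png'),cv2.COLOR_BGR2GRAY)
for u in(180,256,330): print(u,g[0:200:6,u].tolist())
c=shot('top');a=c['img'][95:225,190:400]
g=cv2.cvtColor(c['img'],cv2.COLOR_BGR2GRAY)
for v in(158,166,174,182): print(v,g[v,245:300:2].tolist())
```

```text
180 [189, 190, 191, 190, 186, 185, 187, 189, 192, 155, 161, 104, 93, 92, 92, 93, 93, 94, 93, 93, 92, 89, 92, 90, 90, 90, 91, 90, 89, 90, 88, 87, 88, 87]
256 [210, 202, 190, 188, 190, 190, 192, 194, 193, 154, 156, 117, 124, 126, 124, 125, 125, 124, 125, 126, 126, 126, 125, 126, 125, 124, 125, 124, 122, 122, 123, 123, 123, 120]
330 [208, 213, 215, 209, 208, 213, 213, 218, 216, 149, 152, 113, 121, 122, 122, 123, 119, 121, 120, 122, 122, 123, 122, 123, 121, 123, 121, 122, 122, 123, 123, 122, 122, 123]
158 [180, 187, 187, 176, 177, 181, 178, 181, 176, 175, 176, 164, 145, 96, 98, 102, 101, 100, 102, 101, 98, 71, 69, 77, 71, 89, 110, 100]
166 [179, 180, 179, 179, 177, 177, 177, 172, 171, 171, 152, 155, 145, 94, 105, 107, 102, 101, 100, 95, 71, 72, 79, 62, 74, 73, 80, 79]
174 [180, 176, 176, 179, 173, 175, 177, 166, 153, 149, 150, 152, 148, 92, 100, 102, 102, 98, 104, 75, 54, 49, 55, 63, 58, 57, 55, 57]
182 [179, 180, 185, 178, 175, 157, 151, 155, 152, 154, 155, 150, 140, 80, 78, 80, 79, 57, 55, 56, 63, 59, 67, 67, 71, 71, 71, 74]
```

Run:
```python
from h import *
c=shot('wrist','w8');g=cv2.GaussianBlur(cv2.cvtColor(c['img'],cv2.COLOR_BGR2GRAY),(3,3),0).astype(int)
for u in range(150,400,20):
    r=np.where(g[:120,u]<138)[0]
    if len(r):print(u,r[0],ray(c,u,r[0],.07)[:2].round(4))
for v in(100,130,160): print(v,g[v,20:512:8].tolist())
```

```text
170 62 [ 0.4682 -0.0543]
190 62 [ 0.4765 -0.0546]
210 62 [ 0.4847 -0.0549]
230 62 [ 0.4929 -0.0553]
250 62 [ 0.5011 -0.0556]
270 62 [ 0.5094 -0.0559]
290 62 [ 0.5176 -0.0563]
310 62 [ 0.5258 -0.0566]
330 61 [ 0.534  -0.0566]
350 61 [ 0.5422 -0.0569]
370 61 [ 0.5504 -0.0572]
390 61 [ 0.5586 -0.0576]
100 [68, 68, 68, 46, 69, 66, 66, 66, 66, 104, 196, 192, 194, 196, 196, 198, 160, 157, 120, 92, 93, 93, 93, 127, 126, 111, 127, 126, 124, 125, 125, 123, 125, 125, 123, 123, 123, 123, 122, 121, 121, 121, 121, 120, 121, 120, 118, 117, 118, 115, 86, 111, 110, 113, 72, 49, 29, 33, 43, 65, 67, 83]
130 [121, 70, 70, 69, 68, 34, 69, 67, 66, 67, 68, 108, 111, 107, 107, 115, 150, 161, 158, 92, 91, 92, 91, 122, 126, 123, 124, 125, 125, 126, 125, 122, 124, 123, 123, 123, 123, 123, 124, 121, 121, 119, 120, 121, 122, 119, 118, 119, 119, 156, 84, 83, 82, 29, 39, 25, 34, 35, 68, 68, 77, 112]
160 [154, 152, 116, 65, 65, 65, 64, 24, 67, 67, 68, 67, 72, 111, 143, 114, 108, 121, 90, 89, 89, 89, 89, 109, 123, 123, 124, 124, 122, 123, 125, 124, 124, 124, 118, 121, 122, 121, 122, 121, 121, 122, 121, 120, 119, 118, 119, 118, 133, 94, 85, 84, 33, 29, 35, 34, 35, 35, 35, 35, 62, 92]
```

The box is aligned with the fingers (-2.1°), its left face at y≈-0.050 and centre near x 0.523. I need about 15.3 cm more in +y.

```bash
python3 -m jog '[[1.5,-0.05,0,0,0,0],[3.5,-0.15,0,0,0,0],[5.5,-0.2,0,0,0,0],[7.5,-0.3,0,0,0,0],[9.5,-0.4,0,0,0,0],[11.5,-0.5,0,0,0,0],[13,-0.5,0,0,0,0],[14,-0.6,0,0,0,0]]'|egrep 'ee_pos|rot|^force';python3 -m jog '[[0.6,0,0,0,0,0],[1.0,0,0,0,0,0],[1.3,0,0,0,0,0],[1.3,0,0,0,0,0]]'|egrep 'ee_pos|rot|^force'
python3 - <<'E'
from h import *
c=shot('wrist','w9');g=cv2.GaussianBlur(cv2.cvtColor(c['img'],cv2.COLOR_BGR2GRAY),(3,3),0).astype(int)
for u in range(150,400,30):
    r=np.where(g[:120,u]<138)[0]
    if len(r):print(u,r[0],ray(c,u,r[0],.07)[:2].round(4))
print(g[40:70:2,260].tolist())
for v in(80,100): print(v,g[v,100:180:4].tolist(),g[v,380:500:4].tolist(),ray(c,148,v,.07).round(3))
E
```

```text
ee_pos: [0.4984, -0.016, 0.2127]
eef_rot: [3.141, 0.0, 1.53]
force: [0.9, -3.5, 1.2]
ee_pos: [0.4988, -0.0036, 0.2126]
eef_rot: [-3.142, -0.0, 1.53]
force: [-0.5, -0.0, -0.4]
180 64 [0.4727 0.0969]
210 64 [0.485  0.0963]
240 64 [0.4974 0.0958]
270 64 [0.5098 0.0953]
300 64 [0.5221 0.0948]
330 64 [0.5345 0.0943]
360 64 [0.5468 0.0938]
390 64 [0.5592 0.0932]
[194, 193, 192, 191, 189, 170, 147, 150, 153, 153, 152, 149, 133, 116, 120]
80 [196, 196, 196, 191, 189, 188, 188, 190, 188, 189, 188, 154, 156, 155, 156, 154, 97, 91, 91, 91] [117, 117, 116, 115, 115, 115, 114, 114, 114, 130, 159, 156, 157, 159, 158, 156, 156, 180, 212, 210, 205, 198, 202, 204, 201, 200, 208, 208, 206, 207] [0.459 0.091 0.07 ]
100 [189, 189, 188, 189, 187, 187, 187, 190, 188, 187, 189, 159, 156, 155, 155, 156, 121, 90, 90, 91] [117, 118, 116, 115, 115, 115, 115, 114, 111, 101, 161, 162, 160, 158, 155, 156, 170, 211, 208, 207, 210, 211, 209, 212, 213, 212, 210, 210, 212, 211] [0.457 0.083 0.07 ]
```

Box left face is at y≈0.101, centre (0.519,0.053), -2.3°. Now to its front.

```bash
python3 -m jog '[[-0.6,0,0,0,0,0],[-0.6,0,-5,0,0,0],[-0.6,0,-10,0,0,0],[-0.6,0,-13,0,0,0],[5.5,-7.6,-13,0,0,0.55],[5.5,-7.6,-13,0,0,0.55],[5.5,-7.6,-13,0,0,0.55],[5.5,-7.6,-13,0,0,0.55]]' 65|egrep 'ee_pos|rot|^force';python3 -m jog '[[0,0,0,0,0,1.018],[0,0,0,0,0,1.018],[0,0,0,0,0,1.018],[0,0,0,0,0,1.018],[0,0,0,0,0,1.018],[0,0,0,0,0,1.018],[0,0,0,0,0,1.018],[0,0,0,0,0,1.018]]'|egrep 'ee_pos|rot|^force|width'
python3 - <<'E'
from h import *
import pickle
c=shot('wrist','w10');pickle.dump(c,open('w10.pkl','wb'))
o=ctrl.get_obs();print(o['ee_pos'],o['eef_rot'],-np.array(c['R']).T@np.array(c['t']).ravel())
print((px(c,(.52,.053,.07))).round())
g=cv2.GaussianBlur(cv2.cvtColor(c['img'],cv2.COLOR_BGR2GRAY),(3,3),0).astype(int)
def runs(x,z,ys):
    p=[px(c,(x,y,z)) for y in ys]; return [int(g[int(round(v)),int(round(u))]) if 0<=round(v)<384 and 0<=round(u)<512 else -1 for u,v in p]
ys=np.arange(-.03,.13,.004);print(ys[[0,-1]])
for x in(.48,.52,.56): print(x,runs(x,.07,ys))
for x in(.63,.66): print(x,runs(x,.0,ys))
E
```

```text
ee_pos: [0.4244, 0.0547, 0.3429]
eef_rot: [3.141, -0.0, 0.975]
force: [-0.0, -1.2, 0.4]
ee_pos: [0.4251, 0.054, 0.3425]
eef_rot: [-3.141, 0.0, -0.04]
force: [0.6, -0.7, 0.5]
grip_width: 0.061
[0.42507312 0.05410198 0.34256771] [-3.14150711e+00  2.61377959e-04 -3.59162970e-02] [0.50341129 0.05001073 0.32282352]
[249.  99.]
[-0.03   0.126]
0.48 [177, 177, 186, 176, 138, 105, 108, 105, 103, 100, 104, 103, 103, 103, 103, 104, 104, 103, 103, 104, 104, 102, 104, 102, 101, 102, 101, 100, 96, 97, 97, 97, 117, 115, 141, 156, 157, 153, 155, 157]
0.52 [172, 176, 173, 173, 175, 172, 177, 175, 172, 135, 101, 101, 101, 101, 101, 102, 101, 101, 94, 95, 94, 94, 94, 99, 102, 102, 102, 102, 101, 101, 101, 105, 126, 171, 174, 176, 173, 176, 173, 178]
0.56 [178, 176, 177, 173, 175, 174, 172, 175, 168, 132, 96, 98, 99, 98, 98, 98, 98, 98, 99, 97, 99, 98, 99, 98, 99, 99, 98, 99, 99, 98, 99, 122, 133, 181, 180, 179, 180, 180, 176, 180]
0.63 [-1, -1, -1, -1, -1, -1, -1, -1, -1, -1, -1, -1, -1, -1, -1, -1, -1, -1, -1, -1, -1, -1, -1, -1, -1, -1, -1, -1, -1, -1, -1, -1, -1, -1, -1, -1, -1, -1, -1, -1]
0.66 [-1, -1, -1, -1, -1, -1, -1, -1, -1, -1, -1, -1, -1, -1, -1, -1, -1, -1, -1, -1, -1, -1, -1, -1, -1, -1, -1, -1, -1, -1, -1, -1, -1, -1, -1, -1, -1, -1, -1, -1]
```

```bash
python3 -m jog '[[0,-0.15,5,0,0,0],[0,-0.15,10,0,0,0],[0,-0.15,13,0,0,0],[0,-0.15,13,0,0,0],[1.2,-0.15,13,0,0,0],[2.2,-0.15,13,0,0,0],[3.2,-0.15,13,0,0,0],[4.4,-0.15,13,0,0,0]]'|egrep 'ee_pos|rot|^force';python3 -m jog '[[1,0,0,0,0,0],[2,0,0,0,0,0],[3,0,0,0,0,0],[4,0,0,0,0,0],[4,0,0,0,0,0]]'|egrep 'ee_pos|rot|^force'
python3 - <<'E'
from h import *
import pickle
c=shot('top');pickle.dump(c,open('t11.pkl','wb'))
a=cv2.resize(c['img'][100:200,185:325],None,fx=5.6,fy=5.6,interpolation=2);cv2.imwrite('pics/t11.png',a)
c=shot('wrist','w11')
g=cv2.GaussianBlur(cv2.cvtColor(c['img'],cv2.COLOR_BGR2GRAY),(3,3),0).astype(int)
ys=np.arange(-.02,.12,.003)
for x in(.53,.56,.58):
    p=[px(c,(x,y,.07)) for y in ys];print(x,[int(g[int(v),int(u)]) if 0<=v<384 and 0<=u<512 else -1 for u,v in p])
E
```

```text
ee_pos: [0.4697, 0.0542, 0.2138]
eef_rot: [-3.142, -0.0, -0.037]
force: [-4.8, 0.2, 4.6]
ee_pos: [0.5102, 0.0526, 0.2133]
eef_rot: [-3.141, -0.002, -0.038]
force: [0.8, -0.4, 0.4]
0.53 [196, 198, 201, 126, 123, 123, 119, 119, 116, 110, 111, 103, 98, 96, 96, 84, 72, 99, 100, 99, 98, 82, 78, 87, 86, 86, 87, 92, 98, 100, 98, 74, 72, 96, 96, 96, 98, 98, 97, 99, 91, 175, 176, 175, 180, 175, 178]
0.56 [197, 194, 193, 130, 127, 123, 120, 124, 109, 112, 110, 105, 105, 104, 106, 105, 105, 105, 105, 105, 104, 104, 104, 105, 105, 104, 105, 105, 104, 105, 105, 104, 105, 105, 104, 105, 103, 101, 101, 98, 107, 172, 171, 172, 174, 182, 178]
0.58 [195, 202, 199, 199, 198, 197, 199, 195, 143, 146, 126, 104, 105, 104, 104, 103, 104, 105, 104, 104, 103, 104, 105, 105, 104, 105, 104, 105, 105, 104, 105, 104, 105, 105, 108, 107, 107, 139, 139, 139, 182, 182, 180, 178, 186, 178, 174]
```

The back is inside the slot, centred (y 0.051 against 0.052), with negligible side force. I'll push on, with small steps at the end.

```bash
python3 -m jog '[[1.2,0,0,0,0,0],[2.4,0,0,0,0,0],[3.6,0,0,0,0,0],[4.8,0,0,0,0,0],[6,0,0,0,0,0],[7.2,0,0,0,0,0],[8.0,0,0,0,0,0],[8.4,0,0,0,0,0]]'|egrep 'ee_pos|rot|^force';for i in 1; do python3 -m jog '[[0.3,0,0,0,0,0]]'|egrep 'ee_pos|^force'; python3 -m jog '[[0.3,0,0,0,0,0]]'|egrep 'ee_pos|^force'; done
python3 - <<'E'
from h import *
c=shot('wrist','w12');print(-np.array(c['R']).T@np.array(c['t']).ravel())
g=cv2.GaussianBlur(cv2.cvtColor(c['img'],cv2.COLOR_BGR2GRAY),(3,3),0).astype(int)
cv2.imwrite('pics/w12b.png',cv2.resize(c['img'],(800,600),interpolation=2))
E
```

```text
ee_pos: [0.5932, 0.0495, 0.2127]
eef_rot: [3.142, 0.0, -0.038]
force: [-5.6, -0.5, 4.8]
ee_pos: [0.5959, 0.0494, 0.2127]
force: [-4.2, 0.0, 1.9]
ee_pos: [0.5989, 0.0493, 0.2127]
force: [-4.2, 0.8, 0.4]
[0.67727083 0.04544936 0.19295673]
```

```bash
f(){ egrep 'ee_pos|^force'; }; python3 -m jog '[[0.2,0,0,0,0,0]]'|f; python3 -m jog '[[0.2,0,0,0,0,0]]'|f; python3 -m jog '[[0.2,0,0,0,0,0]]'|f; python3 -m jog '[[0.15,0,0,0,0,0]]'|f
```

```text
ee_pos: [0.6009, 0.0492, 0.2127]
force: [-4.1, 0.8, 1.8]
ee_pos: [0.603, 0.0491, 0.2127]
force: [-4.0, -0.5, 1.6]
ee_pos: [0.6051, 0.0491, 0.2127]
force: [-4.1, 0.9, 1.4]
ee_pos: [0.6066, 0.049, 0.2127]
force: [-4.7, -0.5, 3.1]
```

```bash
f(){ egrep 'ee_pos|^force'; }; python3 -m jog '[[0.15,0,0,0,0,0]]'|f; python3 -m jog '[[0.15,0,0,0,0,0]]'|f; python3 -m jog '[[0.1,0,0,0,0,0]]'|f
```

```text
ee_pos: [0.6081, 0.049, 0.2127]
force: [-3.9, 0.3, 2.9]
ee_pos: [0.6096, 0.0489, 0.2127]
force: [-4.3, -0.3, 3.5]
ee_pos: [0.6103, 0.0489, 0.2127]
force: [-18.6, 0.2, 11.9]
```

Force jumped to 18.6 N, so the box is home against the rail. I'll back off and look.

```bash
python3 -m jog '[[-1,0,0,0,0,0],[-3,0,0,0,0,0],[-3,0,-5,0,0,0],[-3,0,-10,0,0,0],[-3,0,-15,0,0,0],[-3,0,-20,0,0,0],[-3,0,-24,0,0,0],[-3,0,-24,0,0,0]]'|egrep 'ee_pos|rot|^force'
python3 - <<'E'
from h import *
import pickle
c=shot('wrist','w13');pickle.dump(c,open('w13.pkl','wb'))
cv2.imwrite('pics/w13b.png',cv2.resize(c['img'],(800,600),interpolation=2))
E
```

```text
ee_pos: [0.5804, 0.0499, 0.4589]
eef_rot: [-3.141, -0.011, -0.038]
force: [-0.1, 0.3, -0.4]
```

View pics/w13b.png

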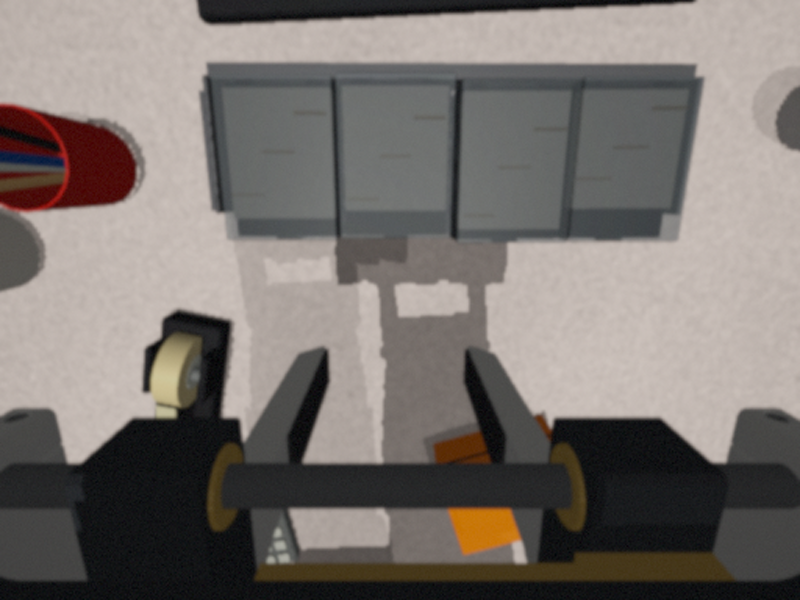

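All four boxes stand side by side with fronts on one line (row ≈239, columns 235–680) and backs on the rail (row ≈80). The stray is second from the left (340–455), with only slim gaps, and the orange box and tape dispenser look untouched.

```bash
python3 -c "
from h import *
print(ctrl.get_obs()['time_s'],ctrl.hand_in())"
```

```text
the job is handed in; nothing more can be done
15.95 None
```

The stray box is home against the rear rail between the left and middle boxes, and in the last picture all four boxes look straight and flush; I handed the job in at 15.95 s, with no verdict returned.

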